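Draw out the laundry caddy's handle to its second stop

ROBOT

A 6-joint arm with a two-finger parallel gripper is mounted at the origin on the work surface. World frame = base frame: x ahead of the robot, y to its left, z up, the work surface at z = 0. Lengths are in m, angles in degrees, forces in N, time in s.
With the tool pointing down it reaches from about 0.275 to 0.825 m from the base axis. Payload 5.2 kg.
Tool frame: the origin (TCP) lies between the finger pads; the fingertips stand 25 mm ahead of it and the grasp point (between the pads) lies 6 mm ahead of it; z points along the fingers, y is the line along which they close (so a half turn about z gives the same grasp; the last joint's range is limited). The gripper opens to 93 mm and grips with 3 to 60 N. Pads are 15 mm wide; open, the fingers measure 128 mm over their backs; the gripper's body (75 mm by 188 mm) begins 65 mm behind the grasp point.
Start: joints at [-75.905, 14.817, 87.949, -0, 77.235, -11.62], TCP at [0.239, -0.496, 0.244] pointing down, gripper open.
Joint ranges: [-179.93, 179.93], [-52.35, 119.4], [10.71, 147.94], [-69.91, 249.91], [12.55, 155.21], [-178.61, 178.61]. Speed limits (degrees/s): [147.25, 147.25, 180, 180, 180, 180].

INTERFACE

Orientations are given as a 3x3 rotation matrix whose columns are the frame's x, y, z axes.
In Python, from rig import env gives the robot as it stands.
- The arm moves only by the shell command python3 jog.py 'ROWS' [FORCE]. ROWS is a JSON list of rows, 1 to 8 of them, each of 7 numbers: a rotation vector rx, ry, rz in degrees, then dx, dy, dz in m, then the opening from 0.0 (shut) to 1.0 (fully open); each row shifts and turns the commanded pose from where the row before left it, along the tool's axes as they then stand; what a row does not reach is not made up. A row lasts 1/10 s, in which the tool goes at most 0.05 m and 8.59 degrees, less where a joint would pass 70% of its speed; a pose out of reach is approached as far as the arm can. The fingers move at their own pace and stop on an object; FORCE is the grip in N (left out, the last holds). Time passes only in rows, so rows that do not move let the fingers close. It prints the time, the measured TCP pose, the force, the opening and the grip force at its end.
- env.get_obs(): the state, without advancing time (a new reading comes with each control period).
- env.grab_frame(name): name is "side" or "top"; returns the picture (480x640x3 uint8, red, green, blue); there is no depth.
- env.calibration(name): a dict with "K" (3x3 intrinsics, pixels), "R" (3x3) and "t" (3): a world point X has camera coordinates R X + t. Camera axes: x right, y down, z forward; pixel columns grow to the right and rows downward; lengths in m; the calibration is good to about 2 mm. A picture is of the moment at which its call begins. calibration takes no time and is no camera call.
- env.sign_off(): hands the job in; it is judged then, once.
The state is a dict: "time_s": time; "joint_pos": joint angles; "joint_velocities": joint speeds; "joint_efforts": joint torques, N m; "tcp_pos": TCP position; "ee_rot": TCP orientation; "ft_force": force on the tool from outside, world axes, zero at the start; "ft_torque": the same for the moment, N m; "gripper_width": opening from 0.0 (shut) to 1.0 (fully open); "gripper_force": force on a finger pad.
Only numpy, scipy, OpenCV 4.12 (cv2) and the standard library are available. Lean on these libraries where they do the work, as an engineer would, in place of code of your own. Each camera call takes 0.05 s, during which the arm holds its last target. There are 200 camera calls.

TASK

Squeeze the red release button in the grip bar of the laundry caddy and, keeping it pressed, draw the handle up past its first stop until you feel it come up against the second stop, gently, without yanking on it. The second stop has no catch: finish while still holding the handle there, button squeezed, with a light steady pull against the stop. Leave the bottles and the other things about as they are.

Things in the scene. Friction and masses are not known exactly. Their poses are not given: they have to be found in the camera images.
- grip (a point): Centre of the caddy handle's black grip bar: 112 mm long, 26 mm wide, 26 mm high, on a flat aluminium post. Handle down: 193 mm above the work surface, 43 mm over the column's top. Axes: y along the bar, x across it towards the red button, z up. Handle and bar weigh 0.35 to 0.55 kg, the post's friction is 2 N; let go, it sinks by itself.
- button (a joint): Red release button, 34 mm long, 18 mm high, mid of the bar's +x side. 0 = out, 7.5 mm proud; 0.006 m = fully in, 1.5 mm proud. Spring: 3 N to start, 8 N fully in. Over 4.5 mm in it frees the handle; less, and a catch blocks it when down and at the first stop. It rides with the bar: pressed by squeezing bar and button between the fingers, 33.5 mm wide, then 27.5 mm.
- handle (a joint): How far the handle is drawn out, in m: 0 fully down; 0.045 at the first stop, where the catch springs in if the button is out; the second stop comes between 0.075 and 0.105 m, wherever the orange thumbscrew is clamped.
- shoulder_top (a point): Hidden inside the column: upper face of the shoulder at the foot of the handle's post, 165 mm below the grip bar's centre. It rises with the handle and meets the underside of the thumbscrew's inner end: that is the second stop, hard and without a catch. The gap from here up to stop_underside is the travel left.
- stop_underside (a point): Underside of the inner end of the thumbscrew, on the column's axis; 4 mm below the thumbscrew's centre line.
- stop: Orange thumbscrew, 22 mm across, clamped in the black slot on the +x face of the column; its height sets the second stop and differs from time to time; origin on the column's axis at the screw's height. It does not move; leave it as it is.
- caddy: Grey laundry caddy, fixed: tray 160 x 270 mm on small wheels, rim 70 mm above the surface, in its middle a white column 46 x 44 mm, top 150 mm above the surface, in which the handle's post slides up. Origin on the surface under the column's axis, z up, x towards the side with button and thumbscrew, y along the grip bar.
- stain_bottle: White bottle, 48 mm across, 100 mm high, loose in the caddy's tray; leave alone. Origin under its centre.
- tablet_jar: Jar, 56 mm across, 70 mm high, loose in the caddy's tray; leave alone. Origin under its centre.
- starch_can: Metal can, 48 mm across, 95 mm high, loose in the caddy's tray; leave alone. Origin under its centre.
- detergent_jug: Blue detergent jug 75 x 130 mm, 210 mm high, on the surface to the left; leave alone. Origin under its centre.
- powder_carton: Orange carton 60 x 100 mm, 130 mm high, on the surface to the left; leave alone. Origin under its centre.
- dosing_cup: White open cup, 64 mm across, 55 mm high, on the surface to the right; leave alone. Origin under its centre.
- lint_brush: Brush lying on the surface to the right, about 200 mm long; leave alone.
- peg_tub: Green open tub 110 x 140 mm, 60 mm high, on the surface to the right; leave alone. Origin under its centre.

How it is judged:
By the outcome, as a careful person would: the job done as asked, in the order asked, and still so for the second after the job is handed in, while the arm keeps its last pose, push and grip.
It also fails if it takes over 40 s, if anything falls off the work surface, if the arm or the gripper's body presses on something with over 40 N, if the wrist force passes 120 N, or if a joint passes its speed limit or range.

## Working session

There is one attempt and no reset: what is moved stays moved. The work goes in short steps, Python scripts to look and compute and a shell command to move; the robot and the scene stay as the last step left them, time stands still between calls to the robot, and variables do not carry over. Pictures are saved under pics/ and viewed, at most 10 in all, crops included, and the job is handed in when it is done.

```bash
ls; mkdir -p pics
python3 - <<'E'
from rig import env
import cv2, numpy as np
for n in("side","top"):
    f=env.grab_frame(n); cv2.imwrite(f"pics/{n}0.png",f[:,:,::-1])
    c=env.calibration(n); R=np.array(c["R"]);print(n,np.round(c["K"],1).tolist(),np.round(R,3).tolist(),np.round(-R.T@c["t"],3))
o=env.get_obs();print(o["time_s"],o["tcp_pos"],np.round(o["ee_rot"],3),o["gripper_width"])
E
```

```text
jog.py
pics
rig.py
side [[595.2, 0.0, 311.4], [0.0, 595.2, 244.1], [0.0, 0.0, 1.0]] [[-0.978, -0.209, -0.005], [-0.136, 0.653, -0.745], [0.159, -0.728, -0.667]] [0.313 0.972 1.068]
top [[596.3, 0.0, 320.4], [0.0, 596.3, 243.2], [0.0, 0.0, 1.0]] [[-0.02, -1.0, -0.003], [-0.996, 0.02, -0.084], [0.085, 0.002, -0.996]] [ 0.404 -0.041  1.728]
0.1 [ 0.23854966 -0.49507011  0.24289657] [[ 0.901  0.434 -0.   ]
 [ 0.434 -0.901  0.002]
 [ 0.    -0.002 -1.   ]] 0.9983973824415326
```

View pics/side0.png

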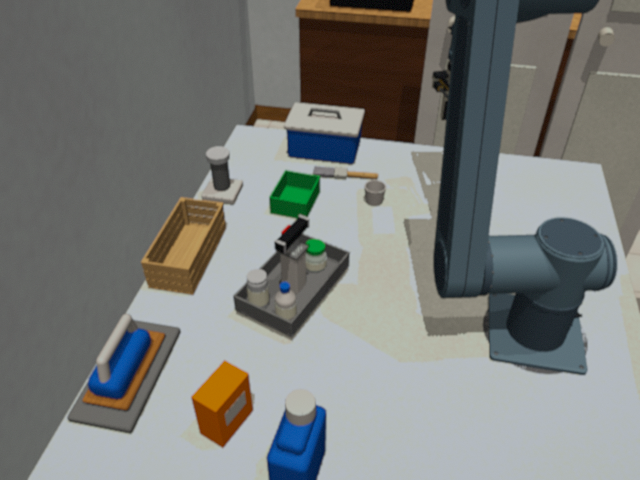

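View pics/top0.png

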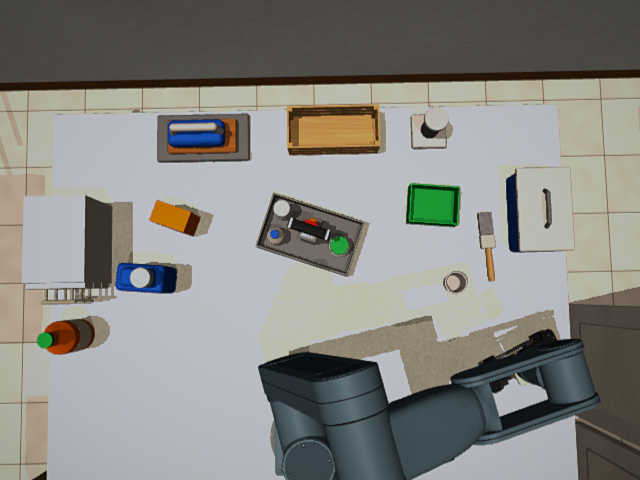

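The side view shows the bar at about (292,236) with the red button on its far (left) side. In the top view the bar runs from (290,222) to (328,240), with red and orange just above it at (313,222). I'll crop both and run the masks.

```bash
cat > h.py <<'E'
from rig import env
import cv2, numpy as np
def ray(n,uv):
    c=env.calibration(n);R=np.array(c["R"]);K=np.array(c["K"])
    d=R.T@np.linalg.solve(K,[uv[0],uv[1],1.]);return -R.T@np.array(c["t"]),d/np.linalg.norm(d)
def onz(n,uv,z):
    o,d=ray(n,uv);return o+d*(z-o[2])/d[2]
def tri(a,b):
    A=np.zeros((3,3));v=np.zeros(3)
    L=[ray("side",a),ray("top",b)]
    for o,d in L:
        P=np.eye(3)-np.outer(d,d);A+=P;v+=P@o
    X=np.linalg.solve(A,v);return X,[np.linalg.norm(np.cross(X-o,d)) for o,d in L]
def proj(n,X):
    c=env.calibration(n);p=np.array(c["K"])@(np.array(c["R"])@X+c["t"]);return p[:2]/p[2]
E
python3 - <<'E'
from h import *
a=cv2.imread("pics/side0.png")[205:305,230:355];b=cv2.imread("pics/top0.png")[185:285,250:375]
cv2.imwrite("pics/c0.png",np.vstack([cv2.resize(x,None,fx=6,fy=6,interpolation=cv2.INTER_CUBIC)[:300 if 0 else 600] for x in (a,)]))
cv2.imwrite("pics/c1.png",cv2.resize(b,None,fx=6,fy=6,interpolation=cv2.INTER_CUBIC))
for n,(x0,y0,x1,y1) in dict(side=(270,205,315,260),top=(280,210,335,250)).items():
    im=cv2.imread(f"pics/{n}0.png");h=cv2.cvtColor(im,cv2.COLOR_BGR2HSV)[y0:y1,x0:x1]
    red=((h[...,0]<6)|(h[...,0]>174))&(h[...,1]>150)&(h[...,2]>60)
    org=(h[...,0]>=6)&(h[...,0]<20)&(h[...,1]>150)&(h[...,2]>80)
    blk=(h[...,2]<45)
    for k,m in (("red",red),("org",org),("blk",blk)):
        nn,l,s,c=cv2.connectedComponentsWithStats(m.astype(np.uint8))
        for i in range(1,nn):
            if s[i,4]>5:
                print(n,k,s[i]+[x0,y0,0,0,0],c[i]+[x0,y0], cv2.minAreaRect(np.argwhere(l==i)[:,::-1].astype(np.float32)+np.float32([x0,y0])))
E
```

```text
side red [282 226   9   8  26] [285.61538462 229.65384615] ((286.0000305175781, 229.5000457763672), (2.1213202476501465, 10.60660171508789), 45.0)
side blk [280 218  27  32 366] [293.86338798 232.2568306 ] ((293.8330383300781, 232.48988342285156), (13.792964935302734, 33.411529541015625), 43.2642936706543)
side blk [276 244   8  10  56] [279.60714286 248.41071429] ((279.5, 248.5), (9.0, 7.0), 90.0)
top red [304 220  14   6  39] [310.43589744 222.43589744] ((310.5500183105469, 222.35000610351562), (13.281566619873047, 2.8460500240325928), 18.434947967529297)
top org [309 218   8   5  28] [312.71428571 219.89285714] ((312.7499694824219, 219.75003051757812), (7.589465618133545, 3.4785051345825195), 18.434947967529297)
top blk [319 210  16   6  21] [326.85714286 212.14285714] ((326.6500244140625, 212.0500030517578), (15.811387062072754, 0.9486827850341797), 18.434947967529297)
top blk [290 215  37  25 384] [308.5625     228.12239583] ((307.2500305175781, 225.25001525878906), (38.57978057861328, 16.127614974975586), 18.43494987487793)
top blk [327 231   4  10  16] [329.     235.9375] ((329.2500305175781, 235.75), (1.5811388492584229, 9.486833572387695), 18.434947967529297)
```

View pics/c0.png

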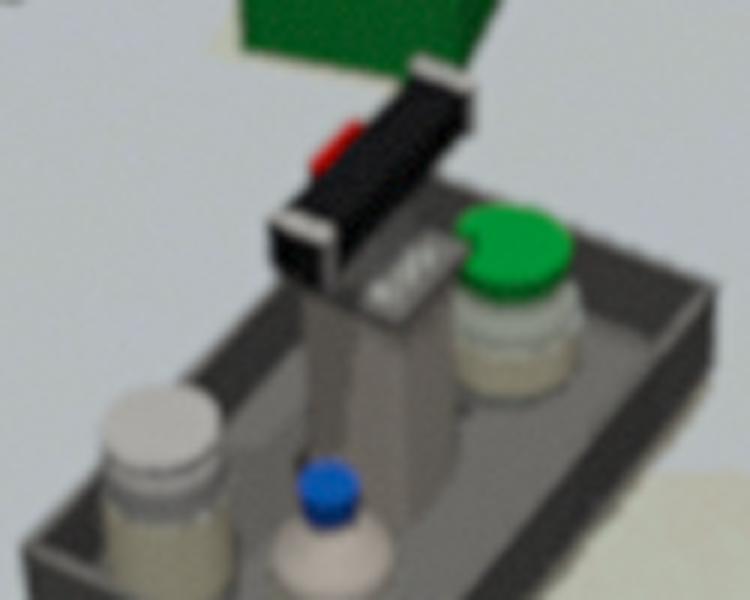

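View pics/c1.png

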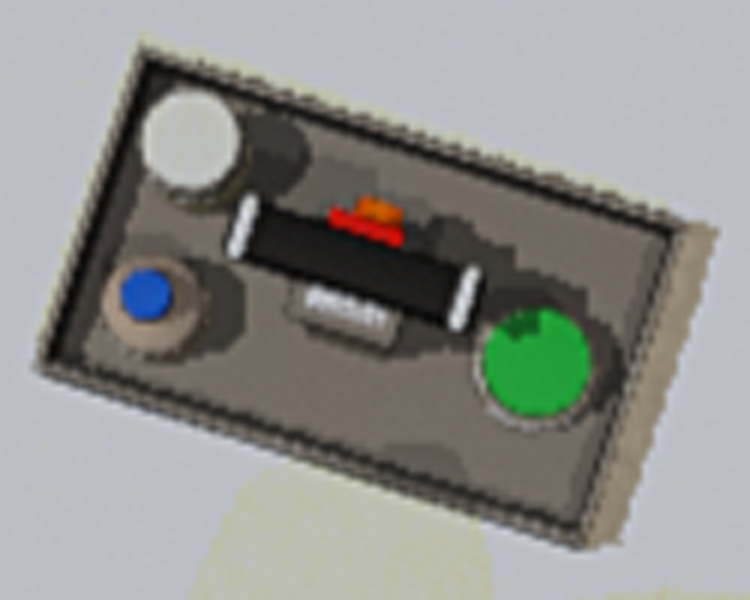

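Both crops are clear. The side view has the bar's end caps at crop (441,80) and (305,232), with the red button on the far side. The top view has the caps at crop (243,227) and (464,298), with the red button and the orange screw on the +x side. Next I'll work out the grip pose.

Run:
```python
from h import *
from scipy.spatial.transform import Rotation as Ro
f=lambda p,o:(np.array(p)+.5)/6-.5+o
T=[f(p,(250,185)) for p in ((243,227),(464,298))];S=[f(p,(230,205)) for p in ((305,232),(441,80))]
for s,t in zip(S,T): print("tri",tri(s,t), onz("top",t,.206),onz("side",s,.206))
print("mid",tri(sum(S)/2,sum(T)/2))
P=[onz("top",t,.206) for t in T];c=sum(P)/2;y=P[0]-P[1];y/=np.linalg.norm(y);x=np.array([y[1],-y[0],0])
print("top c",c,"y",y,"x",x,"yaw",np.degrees(np.arctan2(x[1],x[0])),np.linalg.norm(P[0]-P[1]))
# tray rectangle corners (crop) rim z .07
Q=[onz("top",f(p,(250,185)),.07) for p in ((145,48),(712,230),(595,548),(45,365))]
print("tray c",sum(Q)/4,[np.degrees(np.arctan2(*(Q[i]-Q[j])[1::-1])) for i,j in((0,1),(3,2),(0,3),(1,2))])
print("red top",onz("top",(310.44,222.44),.195))
```

```text
tri (array([0.58774827, 0.03879412, 0.2031062 ]), [np.float64(0.0014207143481333256), np.float64(0.0014207143481332726)]) [0.58880825 0.03889159 0.206     ] [0.58538779 0.04186962 0.206     ]
tri (array([ 0.55659453, -0.05512988,  0.20416231]), [np.float64(6.334318719385436e-05), np.float64(6.334318719380539e-05)]) [ 0.55634815 -0.05512214  0.206     ] [ 0.55614004 -0.05294412  0.206     ]
mid (array([ 0.5725295 , -0.00815455,  0.2026602 ]), [np.float64(0.00040508940710171857), np.float64(0.0004050894071016745)])
top c [ 0.5725782  -0.00811528  0.206     ] y [0.32636422 0.94524409 0.        ] x [ 0.94524409 -0.32636422  0.        ] yaw -19.048246438965403 0.099459736491704
tray c [ 0.57126821 -0.01439565  0.07      ] [np.float64(70.8999175615213), np.float64(70.45050942995975), np.float64(-18.125640190405424), np.float64(-21.552208197188286)]
red top [ 0.58901616 -0.01322269  0.195     ]
```

```bash
python3 jog.py '[[0,0,-7.5,0,0,-0.02,1],[0,0,-7.5,0,0,-0.02,1],[0,0,-7.5,0,0,-0.02,1],[0,0,-7.5,0,0,0,1],[0,0,-7.5,0,0,0,1],[0,0,-7.5,0,0,0,1],[0,0,0,0,0,0,1]]' 30
cat > g.py <<'E'
from h import *
from scipy.spatial.transform import Rotation as Ro
import sys
# tool-axis displacement to target TCP
t=np.array([float(v) for v in sys.argv[1:4]]);o=env.get_obs();R=np.array(o["ee_rot"])
a=np.radians(-19.2);yy=np.array([np.cos(a),np.sin(a),0]);z=np.array([0,0,-1.]);G=np.c_[np.cross(yy,z),yy,z]
print(o["time_s"],np.round(o["tcp_pos"],4),"d",np.round(R.T@(t-o["tcp_pos"]),4),"rot",np.round(Ro.from_matrix(R.T@G).as_rotvec(degrees=True),2),"F",np.round(o["ft_force"],2),np.round(o["ft_torque"],2),"w",round(o["gripper_width"]*93,1),o["gripper_force"])
E
python3 g.py .5732 -.0082 .30
```

```text
time_s: 0.8
tcp_pos: [0.2386, -0.4953, 0.3032]
ee_rot: [[0.329, 0.944, -0.0], [0.944, -0.329, 0.001], [0.001, -0.001, -1.0]]
ft_force: [-0.5, 0.1, -0.7]
gripper_width: 0.998
gripper_force: 0.0
0.8 [ 0.2386 -0.4953  0.3032] d [0.5701 0.1556 0.0036] rot [-0.03 -0.04 -0.02] F [-0.54  0.11 -0.68] [-0.04 -0.08  0.01] w 92.8 0.0
```

```bash
python3 jog.py '[[0,0,0,0.02,0.005,0,1],[0,0,0,0.045,0.012,0,1],[0,0,0,0.045,0.012,0,1],[0,0,0,0.045,0.012,0,1],[0,0,0,0.045,0.012,0,1],[0,0,0,0.045,0.012,0,1],[0,0,0,0.045,0.012,0,1],[0,0,0,0.045,0.012,0,1]]'
python3 jog.py '[[0,0,0,0.045,0.013,0,1],[0,0,0,0.045,0.013,0,1],[0,0,0,0.045,0.013,0,1],[0,0,0,0.045,0.013,0,1],[0,0,0,0.03,0.01,0,1],[0,0,0,0.015,0.004,0,1],[0,0,0,0,0,0,1]]'
python3 g.py .5732 -.0082 .199
```

```text
time_s: 1.6
tcp_pos: [0.4338, -0.2057, 0.3037]
ee_rot: [[0.333, 0.943, 0.0], [0.943, -0.333, 0.0], [0.0, 0.0, -1.0]]
ft_force: [0.1, -0.3, -0.1]
gripper_width: 0.998
gripper_force: 0.0
time_s: 2.3
tcp_pos: [0.57, -0.016, 0.3032]
ee_rot: [[0.329, 0.944, -0.001], [0.944, -0.329, 0.001], [0.0, -0.001, -1.0]]
ft_force: [0.4, 0.4, 0.3]
gripper_width: 1.002
gripper_force: 0.0
2.3 [ 0.57   -0.016   0.3032] d [0.0084 0.0006 0.1042] rot [-0.06 -0.01  0.  ] F [0.45 0.43 0.28] [-0.06 -0.05  0.02] w 93.1 0.0
```

```bash
python3 jog.py '[[0,0,0,0.008,0.001,0.02,1],[0,0,0,0,0,0.03,1],[0,0,0,0,0,0.03,1],[0,0,0,0,0,0.02,1],[0,0,0,0,0,0.004,1],[0,0,0,0,0,0,0.55],[0,0,0,0,0,0,0.55],[0,0,0,0,0,0,0.55]]' 30
python3 g.py .5732 -.0082 .199
python3 - <<'E'
from h import *
a=env.grab_frame("side")[160:300,210:385,::-1];b=env.grab_frame("top")[165:305,230:405,::-1]
cv2.imwrite("pics/d.png",np.hstack([cv2.resize(x,(400,320),interpolation=cv2.INTER_CUBIC) for x in(a,b)]))
E
```

```text
time_s: 3.1
tcp_pos: [0.5742, -0.0115, 0.2013]
ee_rot: [[0.331, 0.944, 0.003], [0.944, -0.331, -0.001], [0.0, 0.003, -1.0]]
ft_force: [0.5, -0.7, -0.7]
gripper_width: 0.787
gripper_force: 0.0
3.1 [ 0.5742 -0.0115  0.2013] d [ 0.0027 -0.002   0.0023] rot [ 0.16 -0.01 -0.12] F [ 0.48 -0.73 -0.74] [-0.03 -0.03  0.03] w 73.2 0.0
```

View pics/d.png

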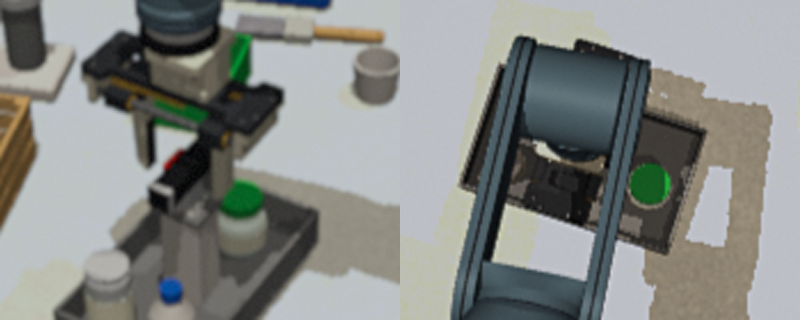

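The side crop shows the fingers on either side of the bar and button at about (180,165) in the picture, with nothing else touched. Now I'll squeeze.

```bash
python3 jog.py '[[0,0,0,0.002,-0.001,0.002,0.45],[0,0,0,0,0,0,0.35],[0,0,0,0,0,0,0.25],[0,0,0,0,0,0,0.1],[0,0,0,0,0,0,0],[0,0,0,0,0,0,0],[0,0,0,0,0,0,0],[0,0,0,0,0,0,0]]' 25
python3 g.py .5732 -.0082 .199
```

```text
time_s: 4.0
tcp_pos: [0.5705, -0.0077, 0.1975]
ee_rot: [[0.33, 0.944, -0.006], [0.944, -0.33, 0.002], [-0.0, -0.006, -1.0]]
ft_force: [-8.1, 1.3, 5.9]
gripper_width: 0.29
gripper_force: 25.0
4.0 [ 0.5705 -0.0077  0.1975] d [ 0.0004  0.0027 -0.0015] rot [-0.34  0.02 -0.06] F [-8.09  1.25  5.9 ] [0.33 1.25 0.02] w 26.9 25.000632405281067
```

```bash
python3 jog.py '[[0,0,0,0,-0.002,-0.001,0],[0,0,0,0,0,0,0],[0,0,0,0,0,0,0]]'
python3 g.py .5732 -.0082 .199
```

```text
time_s: 4.3
tcp_pos: [0.5705, -0.0077, 0.198]
ee_rot: [[0.33, 0.944, -0.002], [0.944, -0.33, 0.001], [0.0, -0.003, -1.0]]
ft_force: [-2.9, 2.1, -3.0]
gripper_width: 0.296
gripper_force: 25.0
4.3 [ 0.5705 -0.0077  0.198 ] d [ 0.0004  0.0027 -0.0011] rot [-0.14 -0.   -0.08] F [-2.92  2.1  -2.97] [0.21 0.35 0.  ] w 27.5 24.999489784240723
```

```bash
python3 jog.py '[[0,0,0,0,0,-0.001,0],[0,0,0,0,0,-0.002,0],[0,0,0,0,0,-0.003,0],[0,0,0,0,0,-0.004,0],[0,0,0,0,0,-0.004,0],[0,0,0,0,0,-0.004,0],[0,0,0,0,0,-0.002,0],[0,0,0,0,0,0,0]]'
python3 g.py .5705 -.0077 .198
```

```text
time_s: 5.1
tcp_pos: [0.5705, -0.0077, 0.2192]
ee_rot: [[0.33, 0.944, -0.002], [0.944, -0.33, 0.001], [-0.0, -0.002, -1.0]]
ft_force: [-6.1, 3.7, -4.0]
gripper_width: 0.292
gripper_force: 25.0
5.1 [ 0.5705 -0.0077  0.2192] d [0.     0.     0.0212] rot [-0.09 -0.   -0.08] F [-6.06  3.65 -3.96] [0.5  0.96 0.01] w 27.2 24.999563992023468
```

```bash
python3 jog.py '[[0,0,0,0,-0.0005,-0.002,0],[0,0,0,0,-0.0005,-0.004,0],[0,0,0,0,0,-0.004,0],[0,0,0,0,0,-0.004,0],[0,0,0,0,0,-0.004,0],[0,0,0,0,0,-0.004,0],[0,0,0,0,0,-0.002,0],[0,0,0,0,0,0,0]]'
python3 g.py .5705 -.0077 .198
```

```text
time_s: 5.9
tcp_pos: [0.5705, -0.0077, 0.2434]
ee_rot: [[0.33, 0.944, 0.001], [0.944, -0.33, -0.0], [0.0, 0.001, -1.0]]
ft_force: [-3.5, 3.3, -2.2]
gripper_width: 0.291
gripper_force: 25.0
5.9 [ 0.5705 -0.0077  0.2434] d [-0.     -0.      0.0454] rot [ 0.04 -0.01 -0.08] F [-3.54  3.28 -2.19] [0.49 0.77 0.05] w 27.1 25.0000262260437
```

```bash
python3 jog.py '[[0,0,0,0,0,-0.002,0],[0,0,0,0,0,-0.004,0],[0,0,0,0,0,-0.004,0],[0,0,0,0,0,-0.004,0],[0,0,0,0,0,-0.004,0],[0,0,0,0,0,-0.003,0],[0,0,0,0,0,-0.002,0],[0,0,0,0,0,0,0]]'
python3 g.py .5705 -.0077 .198
```

```text
time_s: 6.7
tcp_pos: [0.5705, -0.0077, 0.2664]
ee_rot: [[0.33, 0.944, 0.001], [0.944, -0.33, -0.0], [0.0, 0.001, -1.0]]
ft_force: [-2.3, 3.4, -2.9]
gripper_width: 0.296
gripper_force: 25.0
6.7 [ 0.5705 -0.0077  0.2664] d [ 0.     -0.      0.0684] rot [ 0.04 -0.01 -0.09] F [-2.32  3.44 -2.88] [0.63 0.67 0.03] w 27.5 24.999863505363464
```

```bash
cat > chk.py <<'E'
from rig import env
import sys
o=env.get_obs();print("  h",round((o["tcp_pos"][2]-.198)*1000,1),"F",o["ft_force"].round(1) if hasattr(o["ft_force"],"round") else o["ft_force"],"w",round(o["gripper_width"]*93,1))
sys.exit(o["ft_force"][2]<-9)
E
python3 jog.py '[[0,0,0,0,0,-0.0015,0],[0,0,0,0,0,-0.0015,0],[0,0,0,0,0,-0.0015,0],[0,0,0,0,0,0,0]]' >/dev/null && python3 chk.py &&
python3 jog.py '[[0,0,0,0,0,-0.001,0],[0,0,0,0,0,-0.001,0],[0,0,0,0,0,0,0]]' >/dev/null && python3 chk.py &&
python3 jog.py '[[0,0,0,0,0,-0.001,0],[0,0,0,0,0,-0.001,0],[0,0,0,0,0,0,0]]' >/dev/null && python3 chk.py &&
python3 jog.py '[[0,0,0,0,0,-0.001,0],[0,0,0,0,0,-0.001,0],[0,0,0,0,0,0,0]]' >/dev/null && python3 chk.py &&
python3 jog.py '[[0,0,0,0,0,-0.001,0],[0,0,0,0,0,-0.001,0],[0,0,0,0,0,0,0]]' >/dev/null && python3 chk.py &&
python3 jog.py '[[0,0,0,0,0,-0.001,0],[0,0,0,0,0,-0.001,0],[0,0,0,0,0,0,0]]' >/dev/null && python3 chk.py
```

```text
h 72.4 F [-1.4  3.3 -5.2] w 26.9False
```

```bash
sed -i 's/sys.exit(\(.*\))$/sys.exit(int(\1))/' chk.py
python3 jog.py '[[0,0,0,0,0,-0.001,0],[0,0,0,0,0,-0.001,0],[0,0,0,0,0,0,0]]' >/dev/null && python3 chk.py &&
python3 jog.py '[[0,0,0,0,0,-0.001,0],[0,0,0,0,0,-0.001,0],[0,0,0,0,0,0,0]]' >/dev/null && python3 chk.py &&
python3 jog.py '[[0,0,0,0,0,-0.001,0],[0,0,0,0,0,-0.001,0],[0,0,0,0,0,0,0]]' >/dev/null && python3 chk.py &&
python3 jog.py '[[0,0,0,0,0,-0.001,0],[0,0,0,0,0,-0.001,0],[0,0,0,0,0,0,0]]' >/dev/null && python3 chk.py &&
python3 jog.py '[[0,0,0,0,0,-0.001,0],[0,0,0,0,0,-0.001,0],[0,0,0,0,0,0,0]]' >/dev/null && python3 chk.py &&
python3 jog.py '[[0,0,0,0,0,-0.001,0],[0,0,0,0,0,-0.001,0],[0,0,0,0,0,0,0]]' >/dev/null && python3 chk.py
```

```text
h 74.3 F [-1.2  3.8 -6.4] w 27.0
  h 76.4 F [ 0.1  3.8 -5.6] w 27.5
  h 78.4 F [-1.8  3.8 -4.5] w 27.2
  h 80.4 F [-0.3  3.6 -5.7] w 27.1
  h 82.4 F [-0.5  3.9 -5.3] w 27.1
  h 84.4 F [ 0.3  4.5 -4.8] w 27.2
```

```bash
python3 jog.py '[[0,0,0,0,0,-0.001,0],[0,0,0,0,0,-0.001,0],[0,0,0,0,0,0,0]]' >/dev/null && python3 chk.py &&
python3 jog.py '[[0,0,0,0,0,-0.001,0],[0,0,0,0,0,-0.001,0],[0,0,0,0,0,0,0]]' >/dev/null && python3 chk.py &&
python3 jog.py '[[0,0,0,0,0,-0.001,0],[0,0,0,0,0,-0.001,0],[0,0,0,0,0,0,0]]' >/dev/null && python3 chk.py &&
python3 jog.py '[[0,0,0,0,0,-0.001,0],[0,0,0,0,0,-0.001,0],[0,0,0,0,0,0,0]]' >/dev/null && python3 chk.py &&
python3 jog.py '[[0,0,0,0,0,-0.001,0],[0,0,0,0,0,-0.001,0],[0,0,0,0,0,0,0]]' >/dev/null && python3 chk.py &&
python3 jog.py '[[0,0,0,0,0,-0.001,0],[0,0,0,0,0,-0.001,0],[0,0,0,0,0,0,0]]' >/dev/null && python3 chk.py
```

```text
h 86.4 F [ 1.2  3.9 -5.2] w 27.1
  h 88.4 F [ 0.2  3.2 -6. ] w 27.4
  h 90.4 F [ 0.8  5.  -5.1] w 27.6
  h 92.4 F [-0.1  5.3 -4.4] w 27.2
  h 94.4 F [ 1.8  5.8 -5.1] w 27.1
  h 96.4 F [ 0.8  3.8 -6.3] w 27.5
```

```bash
python3 jog.py '[[0,0,0,0,0,-0.001,0],[0,0,0,0,0,-0.001,0],[0,0,0,0,0,0,0]]' >/dev/null && python3 chk.py &&
python3 jog.py '[[0,0,0,0,0,-0.001,0],[0,0,0,0,0,-0.001,0],[0,0,0,0,0,0,0]]' >/dev/null && python3 chk.py &&
python3 jog.py '[[0,0,0,0,0,-0.001,0],[0,0,0,0,0,-0.001,0],[0,0,0,0,0,0,0]]' >/dev/null && python3 chk.py &&
python3 jog.py '[[0,0,0,0,0,-0.001,0],[0,0,0,0,0,-0.001,0],[0,0,0,0,0,0,0]]' >/dev/null && python3 chk.py &&
python3 jog.py '[[0,0,0,0,0,-0.001,0],[0,0,0,0,0,-0.001,0],[0,0,0,0,0,0,0]]' >/dev/null && python3 chk.py
```

```text
h 98.4 F [ 1.5  3.5 -5.2] w 27.2
  h 100.4 F [ 0.4  4.1 -5.5] w 27.4
  h 101.4 F [ 2.5  5.1 -9.6] w 27.8
```

```bash
python3 jog.py '[[0,0,0,0,0,-0.0005,0],[0,0,0,0,0,0,0]]' >/dev/null; python3 chk.py
python3 jog.py '[[0,0,0,0,0,0,0],[0,0,0,0,0,0,0]]' >/dev/null; python3 chk.py
```

```text
h 101.4 F [  3.9   4.8 -13.3] w 27.2
  h 101.4 F [  2.9   4.4 -11.8] w 27.1
```

```bash
python3 - <<'E'
from h import *
a=env.grab_frame("side")
cv2.imwrite("pics/e.png",cv2.resize(a[140:300,210:385,::-1],(700,600)[:2],interpolation=cv2.INTER_CUBIC))
E
python3 chk.py
```

```text
h 101.4 F [  2.7   4.7 -12.6] w 27.6
```

View pics/e.png

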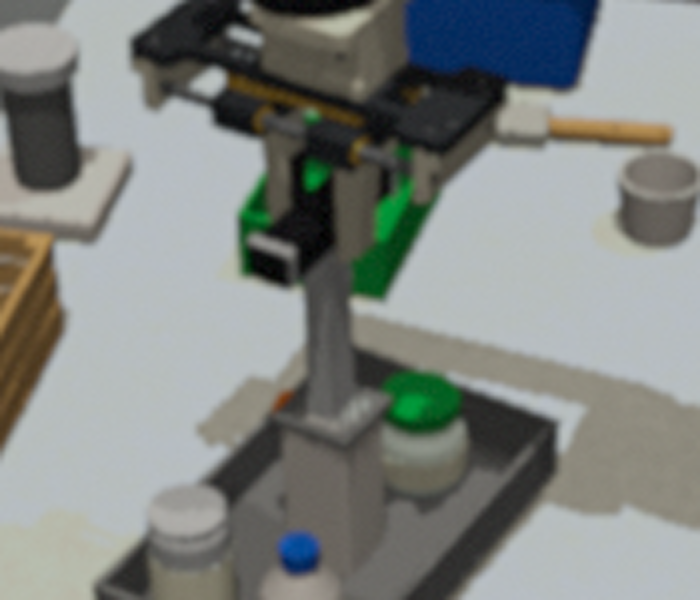

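The side view shows the post drawn well out and the bar at (290,235) held between the fingers. The orange screw is high in its slot at (283,400), which matches a stop at about 0.101 m, and the bottles haven't moved. The pull is steady, so I'm handing in.

```bash
python3 -c "
from rig import env
print(env.sign_off())"
```

```text
the job is handed in; nothing more can be done
None
```

The job is handed in: with the button squeezed (27.5 mm across bar and button), I drew the handle gently past the first stop to the second at about 101 mm, and it is held there with a steady pull of roughly 7 N against the stop.

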